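Fit the candle tray into the lantern and hold the lantern up to the camera

TASK

Take the wooden candle tray by its grip bar and slide it, with the candle standing on it, through the open front of the lantern on the console until it is fully home against the back pane and flat on the lantern's floor. Then lift the lantern by the strap on its roof and hold it upright before the lens of the small tripod camera: open front squarely to the lens, the middle of the lantern (75 mm above its underside) straight ahead of the lens, at lens height and 25 cm from it. Finish while holding it there, steady (let any sway die down first), the candle upright inside, and leave the camera, clock, bowl and vase alone.

Things in the scene. Friction and masses are not known exactly. Their poses are not given: they have to be found in the camera images.
- lantern: Table lantern of pewter-grey metal, glass sides and back, loose, about 0.5 kg; base 120 x 120 mm, 212 mm tall. Origin: centre of its underside, z up; the open front looks along -x. Four 10 mm corner posts. Inner faces of the panes: sides y = +-53 mm, back x = +53 mm. Roof stepped: eaves 130 x 130 mm at 140 to 148 mm height, top at 171 mm.
- lantern_strap (a point): Middle of the lantern's strap handle, 205 mm above the lantern's origin: a flat bar 10 mm thick along the lantern's x, 14 mm high (198 to 212 mm), running along the lantern's y between two posts 62 mm apart (clear). Carried by it, the lantern sways a little for 1 to 2 s after a move. Same axes as the lantern.
- lantern_mid (a point): Middle of the lantern: on its vertical axis, 75 mm above its underside. Same axes as the lantern.
- lantern_sill (a point): Middle of the front edge of the lantern's floor, 60 mm from the lantern's origin along -x. The floor, on which the tray slides, is 8 mm above the underside; the opening above it is 100 mm wide between the posts and 132 mm high. Same axes as the lantern.
- tray: Wooden candle tray, loose, about 0.11 kg: a dish 90 x 90 mm, 12 mm high, walls and floor 5 mm, with a grip bar out along -x. Origin: centre of the dish's underside, z up. The bar goes in last and stays sticking out of the lantern's front. Fully home (dish against the back pane, axes parallel) the tray's origin is 8 mm along +x and 8 mm above the lantern's origin.
- tray_grip (a point): Point to pinch on the axis of the tray's grip bar, 123 mm from the tray's origin along -x, 28 mm above its underside. Bar 14 mm wide (y), 20 mm high (18 to 38 mm), from the dish to x = -148 mm, held by a 50 mm wide upright piece at the dish's edge. With the tray home this point is 50 mm outside the eaves. Same axes as the tray.
- candle: Cream pillar candle, loose, 54 mm across and 70 mm high, about 0.1 kg, standing freely in the tray's dish. Origin: centre of its underside.
- compact: Black compact camera on a small three-legged tripod, fixed to the console, at the robot's left. Camera body 30 x 104 x 62 mm, its top 221 mm above the surface. Origin: on the console surface under the camera; the lens looks along -x of this frame, level.
- lens (a point): Centre of the camera's front lens, 36 mm from the camera's origin along its -x and 190 mm above the console surface. Same axes as the camera: it looks along its -x; 25 cm straight ahead of the lens is x = -250 mm here. When the lantern's open front looks at the lens, the lantern's x axis points the other way from the camera's x axis.
- clock: Small round aluminium table clock, 76 mm across, 86 mm high, loose: leave alone. Origin: centre of its underside.
- bowl: White ceramic bowl, 120 mm across, 45 mm high, loose: leave alone. Origin: centre of its underside.
- vase: Small stone-coloured vase, 94 mm across, 100 mm high, loose: leave alone. Origin: centre of its underside.

How it is judged:
By the outcome, as a careful person would: the job done as asked, in the order asked, and still so for the second after the job is handed in, while the arm keeps its last pose, push and grip.
It also fails if it takes over 61 s, if anything falls off the work surface, if the arm or the gripper's body presses on something with over 40 N, if the wrist force passes 120 N, or if a joint passes its speed limit or range.

ROBOT

A 6-joint arm with a two-finger parallel gripper is mounted at the origin on the work surface. World frame = base frame: x ahead of the robot, y to its left, z up, the work surface at z = 0. Lengths are in m, angles in rad, forces in N, time in s.
With the tool pointing down it reaches from about 0.3 to 0.875 m from the base axis. Payload 6.4 kg.
Tool frame: the origin (TCP) lies between the finger pads; the fingertips stand r.nose_length ahead of it and the grasp point (between the pads) lies 11 mm behind it (r.nose_length is the distance from the TCP to the fingertips, in m); z points along the fingers, y is the line along which they close (so a half turn about z gives the same grasp; the last joint's range is limited). The gripper opens to 88 mm and grips with 3 to 60 N. Pads are 18 mm wide; open, the fingers measure 123 mm over their backs; the gripper's body (75 mm by 187 mm) begins 45 mm behind the grasp point.
Start: joints at [-1.556, 0.181, 1.607, -0, 1.354, -0.206], TCP at [0.126, -0.561, 0.21] pointing down, gripper open.
Joint ranges: [-2.99, 2.99], [-0.89, 2.07], [0.3, 2.58], [-1.14, 4.28], [0, 2.63], [-3.12, 3.12]. Speed limits (rad/s): [2.57, 2.57, 3.01, 3.14, 3.14, 3.14].

INTERFACE

Orientations are given as a unit quaternion [w, x, y, z].
In Python, from plant import r, eyes, sign_off, spot_in, spot_point gives the robot as it stands.
- The arm moves only by the tool play_rows, never from a script. Its argument "plan" is a list that holds one entry, the list of rows, each a list of 7 numbers: the shift along the tool's x, y, z scaled (see below), then the turn, a rotation vector about the tool's x, y, z scaled (see below), then the opening, from -1 (shut) to 1 (fully open). A call has 1 to 12 rows; each row shifts and turns the commanded pose from where the row before left it, along the tool's axes as they then stand; what a row does not reach is not made up. The controller multiplies each number of a shift by 0.5 m and each number of a turn by 180 degrees. A row lasts 1/10 s, in which the tool goes at most 50 mm and 8.59 degrees, less where a joint would pass 70% of its speed; a pose out of reach is approached as far as the arm can. A call with a number of a shift or a turn outside -1 to 1 is refused whole. A call with a gripper value outside its range is refused whole. The fingers move at their own pace and stop on an object; the grip force is fixed at half the most. Time passes only in rows, so rows that do not move let the fingers close. It gives the time, the measured TCP pose, the force, the opening and the grip force at its end, in the units of the state.
- r.observe(): the state, without advancing time (a new reading comes with each control period).
- eyes.get_image(name): name is "scene" or "top" or "wrist"; returns a dict with "image" (400x640x3 uint8, blue, green, red), "z_map" (400x640 float32, m along the optical axis (not along the pixel's ray), 0 where there is no reading), "camera_matrix" (3x3 intrinsics, pixels), "dist_coeffs" ([k1, k2, p1, p2, k3] as OpenCV has them; the pictures are not rectified), "world_to_cam" (4x4, takes a point from world to camera coordinates); the wrist camera has in their place "tool_from_camera" (4x4, takes a point from camera to tool coordinates, whose origin is the TCP and whose axes are the flange's). Camera axes: x right, y up, looking along -z (the intrinsics and any distortion apply to the point x, -y, -z); pixel columns grow to the right and rows downward; lengths in m; the calibration is good to about 2 mm. A picture is of the moment at which its call begins: read the wrist's pose just before it.
- sign_off(): hands the job in; it is judged then, once.
Trained networks look in the newest picture that a camera, given by its name, has taken for a name from the list of things; names that differ only in an ending like _2 or _b are one class to them, and where a whole thing is asked for, a point or a joint stands for the part that bears it (a point fixed in the world has none). Each returns a list of dicts, best first, with "p" (0 to 1); they miss things now and then, are a little off and sometimes report something else, mostly with a low value. They report only what shows in the picture. A call takes as long as a camera call.
- spot_in(name, camera): "position" ([column, row] in pixels, amid what is visible of it).
- spot_point(name, camera): "position" ([column, row] in pixels: a listed point, or the origin of a listed thing).
The state is a dict: "t": time; "qpos": joint angles; "qd": joint speeds; "joint_efforts": joint torques, N m; "position": TCP position; "tcp_rot": TCP orientation; "force": force on the tool from outside, world axes, zero at the start; "ft_torque": the same for the moment, N m; "finger_gap": finger opening in m; "gripper_force": force on a finger pad.
Only numpy, scipy, OpenCV 4.12 (cv2) and the standard library are available. Lean on these libraries where they do the work, as an engineer would, in place of code of your own. Each camera call takes 0.05 s, during which the arm holds its last target. There are 200 camera calls.

## Working session

There is one attempt and no reset: what is moved stays moved. The work goes in short steps, Python scripts to look and compute and a tool call to move; the robot and the scene stay as the last step left them, time stands still between calls to the robot, and variables do not carry over. Pictures are saved under pics/ and viewed, at most 10 in all, crops included, and the job is handed in when it is done.

Besides the shell and the picture viewer there is one more tool, called after ">>>" in YAML: its name, and indented under it one key for each argument. play_rows: Moves the arm, as the interface text tells. Shifts and turns lie within -1 to 1; 1 stands for 0.5 m of shift or 180 degrees of turn. Its arguments: {"type":"object","properties":{"plan":{"type":"array","items":{"type":"array","items":{"type":"array","items":{"type":"number"}}}}},"required":["plan"]}

```bash
ls; mkdir -p pics; cat > h.py <<'E'
import numpy as np, cv2
from plant import r, eyes, sign_off, spot_in, spot_point
from scipy.spatial.transform import Rotation as R
def Rq(q): return R.from_quat([q[1],q[2],q[3],q[0]])
def w2c(im, st):
    if "world_to_cam" in im: return np.array(im["world_to_cam"])
    T=np.eye(4); T[:3,:3]=Rq(st["tcp_rot"]).as_matrix(); T[:3,3]=st["position"]
    return np.linalg.inv(T@np.array(im["tool_from_camera"]))
def ray(im, px, W):
    u=cv2.undistortPoints(np.array([[px]],float),np.array(im["camera_matrix"]),np.array(im["dist_coeffs"]))[0,0]
    d=W[:3,:3].T@np.array([u[0],-u[1],-1.]); o=-W[:3,:3].T@W[:3,3]
    return o,d
def on_z(im,px,W,z):
    o,d=ray(im,px,W); return o+d*(z-o[2])/d[2]
def by_depth(im,px,W):
    o,d=ray(im,px,W); c,rw=int(round(px[0])),int(round(px[1])); return o+d*im["z_map"][rw,c]
def cloud(im,W,step=1):
    z=im["z_map"]; v,u=np.mgrid[0:400:step,0:640:step]; m=z[v,u]>0
    p=np.stack([u[m],v[m]],1).astype(float)
    n=cv2.undistortPoints(p[:,None],np.array(im["camera_matrix"]),np.array(im["dist_coeffs"]))[:,0]
    c=np.stack([n[:,0],-n[:,1],-np.ones(len(n))],1)*z[v,u][m][:,None]
    return (c-W[:3,3])@W[:3,:3], p
E
cat > a.py <<'E'
from h import *
st=r.observe(); print(st["t"],st["position"],st["tcp_rot"],st["finger_gap"],r.nose_length)
for cam in ("scene","top"):
    im=eyes.get_image(cam); W=w2c(im,st); cv2.imwrite(f"pics/{cam}0.png",im["image"])
    print(cam,"cam at",(-W[:3,:3].T@W[:3,3]).round(3))
    for n,z in [("lantern",0),("lantern_strap",.205),("lantern_mid",.075),("lantern_sill",0.008),("tray",0),("tray_grip",.028),("candle",.005),("compact",0),("lens",.19),("clock",0),("bowl",0),("vase",0)]:
        for o in spot_point(n,cam)[:2]:
            print(n,round(o["p"],2),np.round(o["position"]),on_z(im,o["position"],W,z).round(3))
E
python3 a.py
```

```text
pics
0.0 [ 0.12594069 -0.5604732   0.20894824] [-8.16981977e-04  9.93910743e-01  1.10185131e-01  6.61813396e-05] 0.08812852476288921 0.008
scene cam at [ 0.861 -0.334  0.932]
lantern 0.68 [381. 237.] [0.682 0.127 0.   ]
lantern 0.57 [249. 375.] [ 0.68  -0.365 -0.   ]
tray 0.95 [254. 296.] [ 0.548 -0.232  0.   ]
tray_grip 0.66 [220. 271.] [ 0.445 -0.252  0.028]
candle 0.74 [258. 295.] [ 0.556 -0.223  0.005]
compact 0.69 [341. 118.] [ 0.3   0.39 -0.  ]
lens 0.96 [348.  84.] [0.336 0.362 0.19 ]
clock 0.66 [322. 332.] [ 0.737 -0.178  0.   ]
bowl 0.65 [419. 182.] [0.651 0.355 0.   ]
top cam at [0.459 0.017 1.42 ]
lantern 0.89 [294. 157.] [0.684 0.115 0.   ]
lantern_strap 0.64 [288. 146.] [0.682 0.116 0.205]
lantern_strap 0.51 [399. 190.] [ 0.557 -0.183  0.205]
lantern_mid 0.89 [291. 157.] [0.671 0.117 0.075]
lantern_mid 0.43 [402. 197.] [ 0.544 -0.211  0.075]
lantern_sill 0.57 [301. 172.] [0.634 0.091 0.008]
lantern_sill 0.46 [208. 277.] [0.309 0.389 0.008]
tray 0.7 [403. 199.] [ 0.542 -0.227  0.   ]
tray_grip 0.71 [414. 232.] [ 0.438 -0.255  0.028]
candle 0.85 [403. 192.] [ 0.564 -0.228  0.005]
candle 0.19 [292. 155.] [0.688 0.119 0.005]
compact 0.88 [211. 278.] [0.307 0.383 0.   ]
compact 0.67 [386. 140.] [ 0.732 -0.18   0.   ]
lens 0.55 [196. 275.] [0.333 0.373 0.19 ]
clock 0.63 [386. 138.] [ 0.738 -0.18   0.   ]
clock 0.44 [415. 233.] [ 0.435 -0.261  0.   ]
bowl 0.69 [217. 169.] [0.649 0.36  0.   ]
vase 0.67 [442. 157.] [ 0.675 -0.356  0.   ]
```

View pics/top0.png

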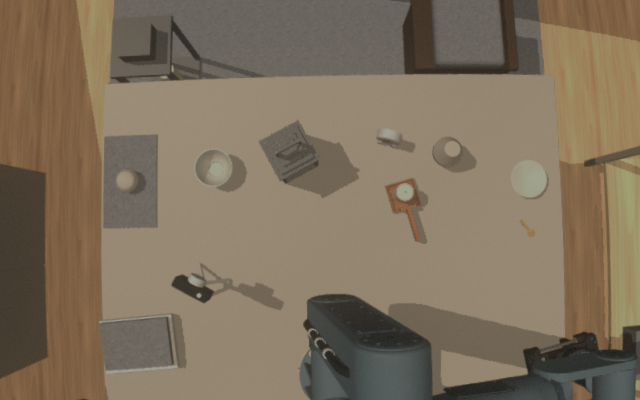

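View pics/scene0.png

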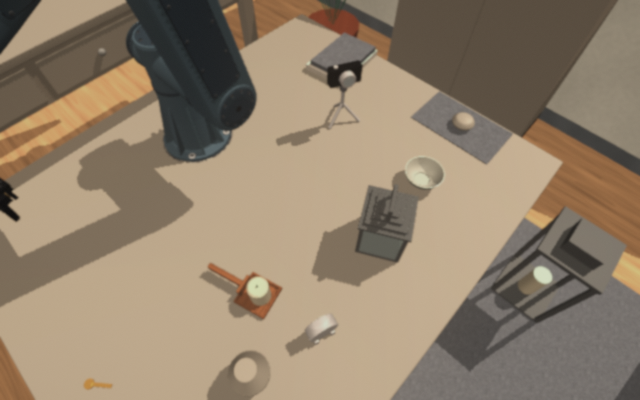

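The top view shows the lantern at about (290,152), open front facing the robot and to the lower right. The tray and candle are at (403,193) with the bar toward (419,238), and the tripod camera is at (193,286) looking to the upper right. Next I'll refine the yaws with depth.

```bash
cat > b.py <<'E'
from h import *
st=r.observe()
def rect(P):
    c,(w,h),a=cv2.minAreaRect((P[:,:2]*1000).astype(np.float32)); return np.round(c,1),(round(w,1),round(h,1)),round(a,1),len(P)
for cam in ("top","scene"):
    im=eyes.get_image(cam); W=w2c(im,st); P,px=cloud(im,W)
    def sel(c,rad,z0,z1): 
        return P[(np.hypot(P[:,0]-c[0],P[:,1]-c[1])<rad)&(P[:,2]>z0)&(P[:,2]<z1)]
    print(cam,"table z",np.median(sel((.45,0),.05,-.05,.05)[:,2]))
    print("eaves",rect(sel((.684,.117),.11,.13,.16)))
    print("top",rect(sel((.684,.117),.11,.16,.18)))
    S=sel((.684,.117),.08,.192,.225); print("strap",rect(S),S.mean(0))
    B=sel((.44,-.255),.09,.025,.05);B=B[B[:,0]<.49]
    print("bar",rect(B),B.mean(0))
    print("candle",rect(sel((.555,-.225),.06,.065,.085)))
    C=sel((.31,.385),.1,.15,.24); print("cam",rect(C),C[:,2].max()); C=C[C[:,2]>.21]; print("camtop",rect(C),C.mean(0))
E
python3 b.py
```

```text
top table z -0.0010563323145284412
eaves (array([680.2, 118.8]), (129.5, 132.0), 27.5, 1397)
top (array([681.9, 118.1]), (106.2, 96.5), 34.3, 514)
strap (array([681.6, 118.6]), (11.6, 77.7), 27.2, 132) [0.68059483 0.11816243 0.20899575]
bar (array([ 450.7, -252.6]), (78.5, 15.3), 15.5, 123) [ 0.44835868 -0.25296481  0.03645375]
candle (array([ 560.8, -220.9]), (51.0, 49.6), 24.6, 239)
cam (array([308.3, 379.4]), (104.9, 54.8), 62.9, 742) 0.23035357344254673
camtop (array([307.9, 379.6]), (104.9, 53.9), 62.9, 503) [0.30133968 0.38185511 0.21874851]
scene table z -0.0011935524355892557
eaves (array([681.2, 120.9]), (130.8, 133.1), 27.6, 1691)
top (array([681.6, 119.8]), (72.2, 77.6), 27.6, 668)
strap (array([680.9, 120.9]), (10.0, 81.3), 27.5, 152) [0.68303273 0.11617849 0.20920002]
bar (array([ 451.7, -252.3]), (81.9, 14.9), 15.2, 173) [ 0.45267182 -0.25256212  0.03529901]
candle (array([ 561.4, -219.8]), (51.3, 52.0), 89.7, 377)
cam (array([310.2, 381.8]), (104.5, 54.7), 63.9, 774) 0.2257558690979273
camtop (array([309.8, 382.8]), (104.4, 52.7), 66.5, 330) [0.3051701  0.38336377 0.21785281]
```

```bash
cat > mv.py <<'E'
# usage: mv.py x y z yaw tilt N opening [ramp]  (grasp-point target, deg)
import sys, json
from h import *
x,y,z,yaw,tilt,N,op=map(float,sys.argv[1:8]); N=int(N)
st=r.observe(); p0=np.array(st["position"]); R0=Rq(st["tcp_rot"])
a,t=np.radians([yaw,tilt]); c,s=np.cos(a),np.sin(a)
X=np.array([np.cos(t)*c,np.cos(t)*s,np.sin(t)]); Z=np.array([np.sin(t)*c,np.sin(t)*s,-np.cos(t)])
R1=R.from_matrix(np.stack([X,np.cross(Z,X),Z],1)); p1=np.array([x,y,z])+.011*Z
w=(R0.inv()*R1).as_rotvec()
k=np.minimum(np.minimum(np.arange(N)+1,N-np.arange(N))/ (4 if N>8 else 3),1); f=np.r_[0,np.cumsum(k)/k.sum()]
p=p0;Rc=R0;rows=[]
for i in range(N):
    pn=p0+f[i+1]*(p1-p0); Rn=R0*R.from_rotvec(w*f[i+1])
    d=Rc.inv().apply(pn-p)/.5; q=(Rc.inv()*Rn).as_rotvec()/np.pi
    d=np.round(d,4); q=np.round(q,4); rows.append([float(v) for v in d]+[float(v) for v in q]+[op])
    p=p+Rc.apply(d*.5); Rc=Rc*R.from_rotvec(q*np.pi)
print("dist",np.linalg.norm(p1-p0).round(4),"turn",np.degrees(np.linalg.norm(w)).round(1),"t",st["t"],"f",np.round(st["force"],1),"gap",round(st["finger_gap"],4),"err",np.abs(p-p1).max().round(5))
for i in range(0,N,12): print(json.dumps(rows[i:i+12]))
E
python3 mv.py .437 -.2565 .12 15.3 20 14 1
```

```text
dist 0.4499 turn 20.2 t 1.4 f [ 0.  -0.2  0.1] gap 0.0881 err 2e-05
[[0.017, -0.0104, 0.0046, 0.0001, 0.0025, -0.0003, 1.0], [0.0339, -0.0208, 0.0093, 0.0001, 0.0051, -0.0007, 1.0], [0.0508, -0.0311, 0.0149, 0.0002, 0.0075, -0.001, 1.0], [0.0673, -0.0412, 0.0215, 0.0002, 0.0101, -0.0013, 1.0], [0.0668, -0.041, 0.0236, 0.0002, 0.0101, -0.0013, 1.0], [0.0661, -0.0406, 0.0258, 0.0003, 0.0101, -0.0014, 1.0], [0.0655, -0.0404, 0.0279, 0.0002, 0.0101, -0.0013, 1.0], [0.0647, -0.04, 0.03, 0.0002, 0.0101, -0.0013, 1.0], [0.0639, -0.0398, 0.032, 0.0003, 0.0101, -0.0013, 1.0], [0.063, -0.0395, 0.0341, 0.0002, 0.0101, -0.0014, 1.0], [0.0621, -0.0392, 0.0361, 0.0002, 0.0101, -0.0013, 1.0], [0.0458, -0.0291, 0.0286, 0.0002, 0.0076, -0.001, 1.0]]
[[0.0301, -0.0194, 0.0197, 0.0001, 0.0051, -0.0006, 1.0], [0.0149, -0.0096, 0.0102, 0.0001, 0.0025, -0.0004, 1.0]]
```

>>> play_rows:
  plan:
    - [[0.017,-0.01,0.005,0,0.0025,0,1],[0.034,-0.021,0.009,0,0.005,-0.001,1],[0.051,-0.031,0.015,0,0.0075,-0.001,1],[0.067,-0.041,0.022,0,0.01,-0.001,1],[0.067,-0.041,0.024,0,0.01,-0.001,1],[0.066,-0.041,0.026,0,0.01,-0.001,1],[0.066,-0.04,0.028,0,0.01,-0.001,1],[0.065,-0.04,0.03,0,0.01,-0.001,1],[0.064,-0.04,0.032,0,0.01,-0.001,1],[0.063,-0.04,0.034,0,0.01,-0.001,1],[0.062,-0.039,0.036,0,0.01,-0.001,1],[0.046,-0.029,0.029,0,0.0075,-0.001,1]]

```text
t: 2.6
position: [0.4218, -0.275, 0.1141]
tcp_rot: [-0.018, 0.979, 0.126, 0.16]
force: [-0.1, -0.5, -0.4]
finger_gap: 0.088
gripper_force: 0.0
```

>>> play_rows:
  plan:
    - [[0.03,-0.019,0.02,0,0.005,-0.001,1],[0.015,-0.01,0.01,0,0.0025,0,1],[0,0,0,0,0,0,1],[0,0,0,0,0,0,1]]

```text
t: 3.0
position: [0.4423, -0.2575, 0.1079]
tcp_rot: [-0.019, 0.977, 0.127, 0.171]
force: [-0.5, -0.8, 0.2]
finger_gap: 0.0883
gripper_force: 0.0
```

```bash
cat > c.py <<'E'
from h import *
import sys
st=r.observe(); im=eyes.get_image("wrist"); W=w2c(im,st); cv2.imwrite(sys.argv[1],im["image"]); P,px=cloud(im,W)
print("cam",(-W[:3,:3].T@W[:3,3]).round(3))
B=P[(np.hypot(P[:,0]-.45,P[:,1]+.25)<.08)&(P[:,2]>.032)&(P[:,2]<.05)&(P[:,0]<.485)]
print(len(B), len(B) and (cv2.minAreaRect((B[:,:2]*1000).astype(np.float32)),B.mean(0)))
for o in spot_point("tray_grip","wrist")[:2]: print(o["p"],o["position"],on_z(im,o["position"],W,.028))
E
python3 c.py pics/w1.png; python3 mv.py .437 -.2565 .028 15.3 20 7 1
```

```text
cam [ 0.444 -0.255  0.296]
1728 (((449.8028869628906, -253.0608673095703), (76.45394134521484, 13.979400634765625), 15.669353485107422), array([ 0.44865119, -0.25335945,  0.03885593]))
0.84 [312.3, 239.9] [ 0.43816344 -0.25653411  0.028     ]
dist 0.0905 turn 0.8 t 3.1 f [0.1 0.6 0.8] gap 0.0878 err 2e-05
[[-0.0042, -0.0005, 0.0113, 0.0002, 0.0001, -0.0002, 1.0], [-0.0084, -0.0009, 0.0226, 0.0005, 0.0001, -0.0003, 1.0], [-0.0126, -0.0014, 0.0339, 0.0006, 0.0003, -0.0004, 1.0], [-0.0127, -0.0013, 0.0339, 0.0007, 0.0002, -0.0005, 1.0], [-0.0126, -0.0013, 0.0338, 0.0007, 0.0002, -0.0004, 1.0], [-0.0085, -0.0008, 0.0226, 0.0004, 0.0002, -0.0003, 1.0], [-0.0042, -0.0004, 0.0113, 0.0002, 0.0, -0.0002, 1.0]]
```

>>> play_rows:
  plan:
    - [[-0.004,-0.0005,0.0113,0,0,0,1],[-0.008,-0.001,0.0226,0.0005,0,-0.0005,1],[-0.0125,-0.001,0.0338,0.0005,0,-0.0005,1],[-0.0125,-0.001,0.0338,0.0005,0,-0.0005,1],[-0.0125,-0.001,0.0338,0.0005,0,-0.0005,1],[-0.0085,-0.001,0.0226,0.0005,0,-0.0005,1],[-0.004,0,0.0113,0,0,0,1],[0,0,0,0,0,0,0.2],[0,0,0,0,0,0,-0.3],[0,0,0,0,0,0,-1],[0,0,0,0,0,0,-1],[0,0,0,0,0,0,-1]]

```text
t: 4.3
position: [0.4416, -0.2553, 0.018]
tcp_rot: [-0.022, 0.976, 0.132, 0.171]
force: [0.4, 0.1, 0.9]
finger_gap: 0.0501
gripper_force: 0.0
```

```bash
python3 mv.py .438 -.2565 .053 15.3 20 6 -1
```

```text
dist 0.0246 turn 0.3 t 4.3 f [0.4 0.1 0.9] gap 0.0501 err 2e-05
[[0.0014, 0.0001, -0.0039, 0.0001, 0.0001, 0.0, -1.0], [0.0028, 0.0001, -0.0077, 0.0001, 0.0002, 0.0001, -1.0], [0.0041, 0.0001, -0.0116, 0.0002, 0.0002, 0.0002, -1.0], [0.0042, 0.0001, -0.0115, 0.0002, 0.0003, 0.0001, -1.0], [0.0028, 0.0001, -0.0078, 0.0001, 0.0002, 0.0001, -1.0], [0.0014, 0.0001, -0.0038, 0.0001, 0.0, 0.0001, -1.0]]
```

Fingers still closing (about 10 mm per row); I'll wait, then lift.

>>> play_rows:
  plan:
    - [[0,0,0,0,0,0,-1],[0,0,0,0,0,0,-1],[0,0,0,0,0,0,-1],[0,0,0,0,0,0,-1],[0,0,0,0,0,0,-1],[0,0,0,0,0,0,-1]]

```text
t: 4.9
position: [0.4413, -0.2549, 0.0175]
tcp_rot: [-0.022, 0.976, 0.132, 0.17]
force: [-0.6, 0.5, -0.1]
finger_gap: 0.0022
gripper_force: 0.0
```

>>> play_rows:
  plan:
    - [[0.0014,0,-0.004,0,0,0,-1],[0.003,0,-0.008,0,0,0,-1],[0.004,0,-0.0115,0,0,0,-1],[0.004,0,-0.0115,0,0,0,-1],[0.003,0,-0.008,0,0,0,-1],[0.0014,0,-0.004,0,0,0,-1],[0,0,0,0,0,0,-1],[0,0,0,0,0,0,-1]]

```text
t: 5.7
position: [0.4412, -0.2548, 0.0424]
tcp_rot: [-0.022, 0.976, 0.132, 0.17]
force: [0.9, -0.2, 0.0]
finger_gap: 0.0002
gripper_force: 0.0
```

```bash
cat > d.py <<'E'
from h import *
import sys
st=r.observe(); print(st["finger_gap"],st["gripper_force"],np.round(st["position"],4))
g=np.array(st["position"])-.011*Rq(st["tcp_rot"]).apply([0,0,1])
for cam in ("wrist","scene"):
    st=r.observe(); im=eyes.get_image(cam); W=w2c(im,st); cv2.imwrite(f"pics/{cam}_{sys.argv[1]}.png",im["image"]); P,px=cloud(im,W)
    u=Rq(st["tcp_rot"]).apply([1,0,0]); u[2]=0;u/=np.linalg.norm(u); v=np.array([-u[1],u[0],0])
    Q=np.c_[(P-g)@u,(P-g)@v,P[:,2]]*1000
    # bar top profile, candle top profile (tray-frame offsets from grip)
    for n,x0,x1,y0,z0,z1 in [("bar",12,60,5,30,90),("rim",60,180,46,5,60),("candle",90,150,20,80,160)]:
        m=(Q[:,0]>x0)&(Q[:,0]<x1)&(abs(Q[:,1])<y0)&(Q[:,2]>z0)&(Q[:,2]<z1); S=Q[m]
        if len(S)<20: print(cam,n,len(S)); continue
        A=np.c_[S[:,0],S[:,1],np.ones(len(S))]; c=np.linalg.lstsq(A,S[:,2],rcond=None)[0]
        print(cam,n,len(S),"mean",S.mean(0).round(1),"pitch deg",np.degrees(c[:2]).round(1), "rect",np.round(cv2.minAreaRect(S[:,:2].astype(np.float32))[0],1),np.round(cv2.minAreaRect(S[:,:2].astype(np.float32))[1],1),round(cv2.minAreaRect(S[:,:2].astype(np.float32))[2],1))
E
python3 d.py 2
```

```text
0.00015058960651872903 0.0 [ 0.4412 -0.2548  0.0424]
wrist bar 1373 mean [35.9 -0.2 39.1] pitch deg [ 0.1 -0.5] rect [36.2 -0.3] [47.5  9.5] 0.0
wrist rim 12320 mean [104.4  -1.6  20.6] pitch deg [-13.8   1.1] rect [113.5  -0.7] [107.   90.8] 0.4
wrist candle 0
scene bar 73 mean [36.2 -0.1 36. ] pitch deg [-1.4 -5.5] rect [36.3  0. ] [47.   9.9] 0.1
scene rim 653 mean [119.4  -7.   19.8] pitch deg [-4.7  1.3] rect [113.8   0.6] [ 90.2 107.3] 89.8
scene candle 0
```

View pics/wrist_2.png

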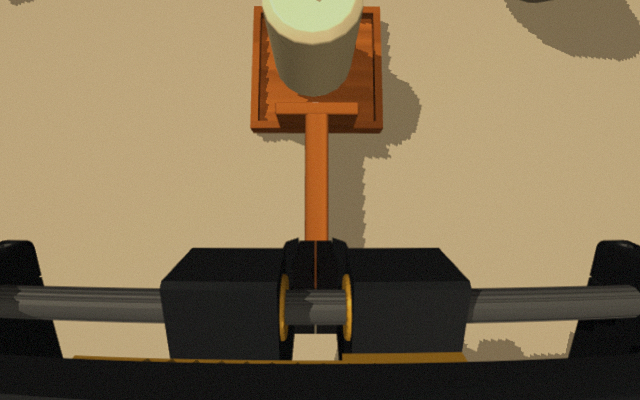

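The view shows the fingers shut at about (316,260) with the bar still running beneath them to (316,130), so the grasp missed. I'll check where the fingertips really are.

```bash
python3 - <<'E'
from h import *
st=r.observe(); im=eyes.get_image("wrist"); W=w2c(im,st)
Rt=Rq(st["tcp_rot"]); p0=np.array(st["position"]); print(np.array(im["tool_from_camera"]).round(3).tolist(), np.round(st["position"],4),np.round(st["tcp_rot"],4))
for px in [(300,242),(335,242),(300,250),(335,250),(300,270),(335,270),(316,225),(316,215),(316,238),(220,300),(316,345)]:
    w=by_depth(im,px,W); print(px, im["z_map"][px[1],px[0]].round(4),"world",w.round(4),"tool",Rt.inv().apply(w-p0).round(4))
print({k:np.round(v,3) for k,v in st.items()})
E
```

```text
[[0.0, 0.967, 0.255, 0.065], [1.0, 0.0, -0.001, -0.001], [-0.001, 0.255, -0.967, -0.176], [0.0, 0.0, 0.0, 1.0]] [ 0.4411 -0.2547  0.0422] [-0.0223  0.9763  0.1316  0.1703]
(300, 242) 0.1541 world [ 0.4369 -0.2481  0.0749] tool [ 0.0089 -0.0075 -0.0316]
(335, 242) 0.1488 world [ 0.4412 -0.2635  0.0802] tool [ 0.0108  0.0086 -0.0365]
(300, 250) 0.1441 world [ 0.4339 -0.2494  0.0846] tool [ 0.0091 -0.007  -0.0418]
(335, 250) 0.1405 world [ 0.438  -0.2638  0.0883] tool [ 0.0105  0.008  -0.0452]
(300, 270) 0.1245 world [ 0.4278 -0.2519  0.1037] tool [ 0.0095 -0.0062 -0.062 ]
(335, 270) 0.126 world [ 0.4312 -0.2648  0.1022] tool [ 0.0088  0.0072 -0.0606]
(316, 225) 0.1908 world [ 0.4473 -0.2532  0.0388] tool [0.0049 0.0002 0.0054]
(316, 215) 0.1905 world [ 0.4529 -0.2516  0.0396] tool [0.0106 0.0002 0.0065]
(316, 238) 0.1896 world [ 0.4401 -0.2551  0.0394] tool [-0.0019  0.0001  0.0023]
(220, 300) 0.0642 world [ 0.4252 -0.239   0.1643] tool [ 0.0308 -0.0192 -0.1187]
(316, 345) 0.2217 world [ 0.3698 -0.2746  0.0008] tool [-0.0837  0.0003  0.0139]
{'t': np.float64(5.8), 'qpos': array([-0.986,  0.153,  2.081,  0.444,  0.846,  0.03 ]), 'qd': array([0.001, 0.002, 0.001, 0.   , 0.001, 0.001]), 'joint_efforts': array([ 4.0000e-03, -3.3351e+01, -2.5533e+01,  1.1900e+00, -4.3000e-02,
        5.0000e-03]), 'position': array([ 0.441, -0.255,  0.042]), 'tcp_rot': array([-0.022,  0.976,  0.132,  0.17 ]), 'force': array([ 0.551,  0.56 , -0.063]), 'ft_torque': array([-0.098,  0.112,  0.006]), 'gripper_force': np.float64(0.0), 'finger_gap': np.float64(0.0)}
```

```bash
python3 - <<'E'
from h import *
st=r.observe(); Rt=Rq(st["tcp_rot"]); p0=np.array(st["position"])
for cam in ("wrist","scene"):
    im=eyes.get_image(cam); W=w2c(im,st); P,px=cloud(im,W); T=Rt.inv().apply(P-p0)
    m=(abs(T[:,1])<.03)&(abs(T[:,0])<.03)&(P[:,2]>.045)&(T[:,2]>-.09)
    S=T[m]; print(cam,len(S)); o=np.argsort(-S[:,2])[:300:25]; print(S[o].round(4), px[m][o].astype(int).tolist())
E
```

```text
wrist 3492
[[ 0.0086 -0.0019 -0.0284]
 [ 0.0103  0.0094 -0.0302]
 [ 0.0092 -0.0028 -0.0311]
 [ 0.0094 -0.0061 -0.0317]
 [ 0.0092 -0.007  -0.0324]
 [ 0.009   0.0032 -0.0332]
 [ 0.0092 -0.     -0.0338]
 [ 0.0095  0.0027 -0.0343]
 [ 0.0092 -0.0046 -0.0349]
 [ 0.0094  0.0023 -0.0354]
 [ 0.0091  0.0036 -0.0359]
 [ 0.0107 -0.0095 -0.0363]] [[312, 240], [336, 238], [310, 241], [303, 241], [301, 242], [323, 243], [316, 243], [322, 243], [306, 244], [321, 244], [324, 245], [295, 242]]
scene 197
[[ 0.0077 -0.0099 -0.0265]
 [ 0.0091  0.0098 -0.0349]
 [ 0.0101 -0.0124 -0.043 ]
 [ 0.0104  0.0119 -0.0487]
 [ 0.009   0.0047 -0.0552]
 [ 0.0093  0.0083 -0.0611]
 [ 0.0064 -0.0044 -0.0674]
 [ 0.0033 -0.0035 -0.0717]] [[216, 261], [210, 266], [214, 257], [207, 264], [207, 260], [205, 260], [206, 254], [204, 253]]
```

Both cameras put the fingertips at tool z of about −27.5 mm instead of +8 mm, so the true grasp point is about 46.5 mm behind the reported TCP. I'll correct the helper and retry.

```bash
sed -i 's/\.011\*Z/.0465*Z/' mv.py; sed -i 's/-\.011\*Rq/-.0465*Rq/' d.py; python3 mv.py .438 -.2563 .028 15.4 20 8 0
```

```text
dist 0.0592 turn 0.2 t 5.95 f [-0.2  0.4 -1.7] gap 0.0005 err 1e-05
[[-0.0009, 0.0001, 0.0065, 0.0, 0.0001, -0.0, 0.0], [-0.0017, 0.0001, 0.0131, 0.0001, 0.0001, -0.0, 0.0], [-0.0026, 0.0002, 0.0195, 0.0001, 0.0002, -0.0001, 0.0], [-0.0027, 0.0002, 0.0196, 0.0, 0.0002, 0.0, 0.0], [-0.0026, 0.0003, 0.0196, 0.0001, 0.0002, -0.0, 0.0], [-0.0027, 0.0002, 0.0195, 0.0001, 0.0002, -0.0, 0.0], [-0.0018, 0.0001, 0.0131, 0.0, 0.0001, -0.0001, 0.0], [-0.0009, 0.0001, 0.0065, 0.0001, 0.0001, 0.0, 0.0]]
```

>>> play_rows:
  plan:
    - [[0,0,0,0,0,0,0],[0,0,0,0,0,0,0],[0,0,0,0,0,0,0],[-0.001,0,0.0065,0,0,0,0],[-0.002,0,0.013,0,0,0,0],[-0.003,0,0.0196,0,0,0,0],[-0.0025,0,0.0196,0,0,0,0],[-0.0025,0,0.0196,0,0,0,0],[-0.0025,0,0.0195,0,0,0,0],[-0.002,0.0005,0.013,0,0,0,0],[-0.001,0,0.0065,0,0,0,0],[0,0,0,0,0,0,0]]

```text
t: 7.15
position: [0.4529, -0.2517, -0.0161]
tcp_rot: [-0.023, 0.976, 0.132, 0.17]
force: [0.0, -0.6, 1.1]
finger_gap: 0.0438
gripper_force: 0.0
```

>>> play_rows:
  plan:
    - [[0,0,0,0,0,0,-1],[0,0,0,0,0,0,-1],[0,0,0,0,0,0,-1],[0,0,0,0,0,0,-1],[0,0,0,0,0,0,-1],[0,0,0,0,0,0,-1]]

```text
t: 7.75
position: [0.4531, -0.2523, -0.0153]
tcp_rot: [-0.022, 0.976, 0.132, 0.171]
force: [-0.4, -0.2, 1.4]
finger_gap: 0.0137
gripper_force: 30.0
```

Gripped (gap 13.7 mm, 30 N). I'll lift 25 mm and check the droop.

>>> play_rows:
  plan:
    - [[0.0014,0,-0.004,0,0,0,-1],[0.003,0,-0.008,0,0,0,-1],[0.004,0,-0.0115,0,0,0,-1],[0.004,0,-0.0115,0,0,0,-1],[0.003,0,-0.008,0,0,0,-1],[0.0014,0,-0.004,0,0,0,-1],[0,0,0,0,0,0,-1],[0,0,0,0,0,0,-1]]

```text
t: 8.55
position: [0.4529, -0.2519, 0.0094]
tcp_rot: [-0.022, 0.976, 0.132, 0.17]
force: [-0.4, 0.3, -2.3]
finger_gap: 0.0136
gripper_force: 30.0
```

```bash
python3 d.py 3
```

```text
0.013605132849856916 29.997600317001343 [ 0.4529 -0.2519  0.0094]
wrist bar 2848 mean [35.5  0.  63.1] pitch deg [-0.8 -0. ] rect [36.   0.1] [10. 48.] 89.9
wrist rim 14795 mean [102.4  -0.5  36.3] pitch deg [-7.5  0.5] rect [107.9   0.2] [90.9 78. ] 89.9
wrist candle 759 mean [102.5   2.7  83.1] pitch deg [-38.7  -0.1] rect [103.4   2.3] [ 6.3 32.3] 0.9
scene bar 78 mean [35.1 -0.  60. ] pitch deg [-1.4  0.7] rect [35.7 -0. ] [ 9.8 47.1] 89.8
scene rim 933 mean [122.5  -7.4  33.5] pitch deg [-7.8  3. ] rect [113.7   1.1] [106.5  89.5] 0.0
scene candle 315 mean [128.   -0.3  94.4] pitch deg [-1.2  2.1] rect [ 1.264e+02 -1.000e-01] [46.5 39.6] 2.1
```

View pics/wrist_3.png

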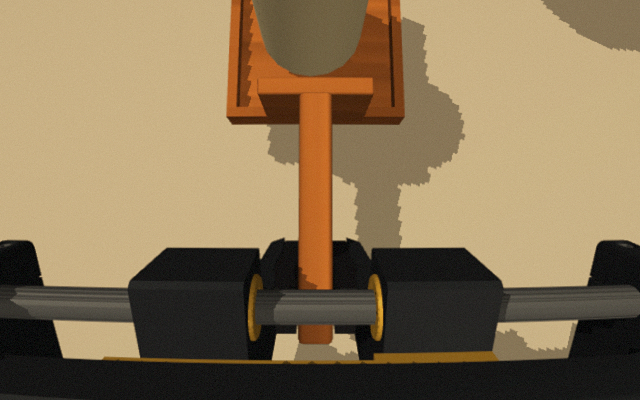

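The tray is lifted, centred between the pads at (316,290) and nearly level, with the candle standing. I'll carry it to the line in front of the lantern.

```bash
python3 mv.py .4566 .0027 .050 27.5 20 18 -1
```

```text
dist 0.2625 turn 12.2 t 8.65 f [ 0.6 -0.1 -2. ] gap 0.0137 err 2e-05
[[0.0027, -0.0083, 0.0011, 0.0004, 0.0, -0.0011, -1.0], [0.0054, -0.0165, 0.0021, 0.0008, 0.0001, -0.0021, -1.0], [0.0083, -0.0246, 0.0033, 0.0011, 0.0, -0.0031, -1.0], [0.0114, -0.0328, 0.0044, 0.0016, 0.0001, -0.0043, -1.0], [0.0119, -0.0326, 0.0047, 0.0015, 0.0001, -0.0042, -1.0], [0.0122, -0.0325, 0.0048, 0.0016, 0.0001, -0.0042, -1.0], [0.0127, -0.0322, 0.0049, 0.0016, 0.0001, -0.0042, -1.0], [0.0131, -0.032, 0.0052, 0.0015, 0.0, -0.0043, -1.0], [0.0136, -0.0319, 0.0053, 0.0016, 0.0001, -0.0042, -1.0], [0.0139, -0.0316, 0.0054, 0.0015, 0.0001, -0.0042, -1.0], [0.0144, -0.0314, 0.0056, 0.0016, 0.0001, -0.0042, -1.0], [0.0148, -0.0312, 0.0058, 0.0015, 0.0001, -0.0043, -1.0]]
[[0.0152, -0.031, 0.0059, 0.0016, 0.0001, -0.0042, -1.0], [0.0156, -0.0307, 0.006, 0.0016, 0.0, -0.0042, -1.0], [0.016, -0.0305, 0.0063, 0.0015, 0.0001, -0.0042, -1.0], [0.0123, -0.0227, 0.0047, 0.0012, 0.0001, -0.0032, -1.0], [0.0084, -0.015, 0.0033, 0.0008, 0.0, -0.0021, -1.0], [0.0042, -0.0075, 0.0016, 0.0004, 0.0001, -0.0011, -1.0]]
```

>>> play_rows:
  plan:
    - [[0.003,-0.008,0.001,0.0004,0,-0.001,-1],[0.005,-0.0165,0.002,0.0008,0,-0.002,-1],[0.008,-0.0246,0.0033,0.001,0,-0.003,-1],[0.0115,-0.0328,0.0044,0.0016,0,-0.0043,-1],[0.012,-0.0326,0.0047,0.0015,0,-0.0042,-1],[0.012,-0.0325,0.0048,0.0016,0,-0.0042,-1],[0.0127,-0.0322,0.005,0.0016,0,-0.0042,-1],[0.013,-0.032,0.005,0.0015,0,-0.0043,-1],[0.0136,-0.032,0.0053,0.0016,0,-0.0042,-1],[0.014,-0.0316,0.0054,0.0015,0,-0.0042,-1],[0.0144,-0.0314,0.0056,0.0016,0,-0.0042,-1],[0.0148,-0.0312,0.0058,0.0015,0,-0.0043,-1]]

```text
t: 9.85
position: [0.4652, -0.0669, 0.0073]
tcp_rot: [-0.035, 0.964, 0.204, 0.168]
force: [-0.0, 0.3, -2.4]
finger_gap: 0.0137
gripper_force: 30.0
```

>>> play_rows:
  plan:
    - [[0.015,-0.031,0.006,0.0016,0,-0.0042,-1],[0.0156,-0.0307,0.006,0.0016,0,-0.0042,-1],[0.016,-0.0305,0.006,0.0015,0,-0.0042,-1],[0.0123,-0.0227,0.0047,0.0012,0,-0.0032,-1],[0.0084,-0.015,0.0033,0.0008,0,-0.002,-1],[0.004,-0.0075,0.0016,0.0004,0,-0.001,-1],[0,0,0,0,0,0,-1],[0,0,0,0,0,0,-1],[0,0,0,0,0,0,-1]]

```text
t: 10.75
position: [0.4708, 0.0091, 0.0064]
tcp_rot: [-0.041, 0.957, 0.233, 0.167]
force: [0.7, 0.2, -1.4]
finger_gap: 0.013
gripper_force: 30.0
```

```bash
cat > e.py <<'E'
from h import *
import sys
from scipy.optimize import least_squares
st=r.observe(); g=np.array(st["position"])-.0465*Rq(st["tcp_rot"]).apply([0,0,1])
x=Rq(st["tcp_rot"]).apply([1,0,0]); yaw=np.arctan2(x[1],x[0]); print("t",st["t"],"grip",g.round(4),"yaw",np.degrees(yaw).round(2))
u=np.array([np.cos(yaw),np.sin(yaw)]); v=np.array([-u[1],u[0]])
for cam in ("top","scene","wrist"):
    im=eyes.get_image(cam); W=w2c(im,st); cv2.imwrite(f"pics/{cam}_{sys.argv[1]}.png",im["image"]); P,px=cloud(im,W)
    def rect(S):
        if len(S)<20: return len(S)
        c,wh,a=cv2.minAreaRect((S[:,:2]*1000).astype(np.float32)); return np.round(c,1),np.round(wh,1),round(a,2),len(S)
    D=np.hypot(P[:,0]-.681,P[:,1]-.1195)
    for n,a,b,rad in [("eaves",.135,.155,.1),("strap",.195,.225,.07)]:
        print(cam,n,rect(P[(D<rad)&(P[:,2]>a)&(P[:,2]<b)]))
    Q=np.c_[(P[:,:2]-g[:2])@u,(P[:,:2]-g[:2])@v,P[:,2]]*1000; dz=(g[2]-.028)*1000
    m=(Q[:,0]>95)&(Q[:,0]<160)&(abs(Q[:,1])<40)&(Q[:,2]>dz+60)&(Q[:,2]<dz+90)
    print(cam,"candle",rect(Q[m]/1000),Q[m][:,2].mean() if m.any() else 0)
    m=(Q[:,0]>12)&(Q[:,0]<70)&(abs(Q[:,1])<9)&(Q[:,2]>dz+28)&(Q[:,2]<dz+50); S=Q[m]
    if len(S)>20: print(cam,"bar",rect(S/1000),"slope",np.degrees(np.polyfit(S[:,0],S[:,2],1)[0]).round(2))
E
python3 e.py 4
```

```text
t 10.75 grip [0.4569 0.0019 0.0502] yaw 27.38
top eaves (array([680.4, 118.7]), array([129.4, 131.3]), 27.83, 1078)
top strap (array([681.3, 118.5]), array([11.7, 77.5]), 26.27, 129)
top candle (array([128.4,   0.7]), array([51.5, 51.6]), 0.15, 257) 92.69143755259181
top bar (array([41.2, -1.6]), array([56.8, 14. ]), 0.09, 90) slope -0.57
scene eaves (array([680.9, 121.6]), array([130.7, 134.1]), 27.39, 1297)
scene strap (array([680.9, 120.8]), array([ 9.9, 79.8]), 27.38, 146)
scene candle (array([129.3,   1.5]), array([50.2, 50.3]), 14.72, 300) 91.92232249911625
scene bar (array([41.1,  1. ]), array([57.6, 14.7]), 0.42, 114) slope -0.49
wrist eaves 0
wrist strap 0
wrist candle (array([101.6,   2.9]), array([18. ,  2.8]), 89.68, 134) 83.06460604518503
wrist bar (array([41. ,  0.3]), array([14. , 57.9]), 89.95, 4647) slope -0.77
```

```bash
python3 mv.py .5697 .0627 .048 27.4 20 12 -1
```

```text
dist 0.1284 turn 0.2 t 10.9 f [-0.3 -0.1 -2.1] gap 0.0139 err 2e-05
[[0.0067, -0.0001, 0.0025, 0.0, 0.0, -0.0, -1.0], [0.0133, -0.0003, 0.0051, 0.0, 0.0001, -0.0, -1.0], [0.02, -0.0003, 0.0075, 0.0, 0.0001, -0.0, -1.0], [0.0267, -0.0005, 0.0102, 0.0, 0.0001, -0.0001, -1.0], [0.0267, -0.0005, 0.0101, 0.0, 0.0002, 0.0, -1.0], [0.0267, -0.0004, 0.0101, 0.0, 0.0001, 0.0, -1.0], [0.0266, -0.0005, 0.0101, 0.0, 0.0001, -0.0, -1.0], [0.0267, -0.0005, 0.0102, 0.0, 0.0002, -0.0, -1.0], [0.0267, -0.0004, 0.0102, 0.0, 0.0001, -0.0001, -1.0], [0.0199, -0.0004, 0.0076, 0.0, 0.0001, 0.0, -1.0], [0.0134, -0.0002, 0.0051, 0.0, 0.0001, 0.0, -1.0], [0.0066, -0.0001, 0.0025, 0.0, -0.0, 0.0, -1.0]]
```

View pics/scene_4.png

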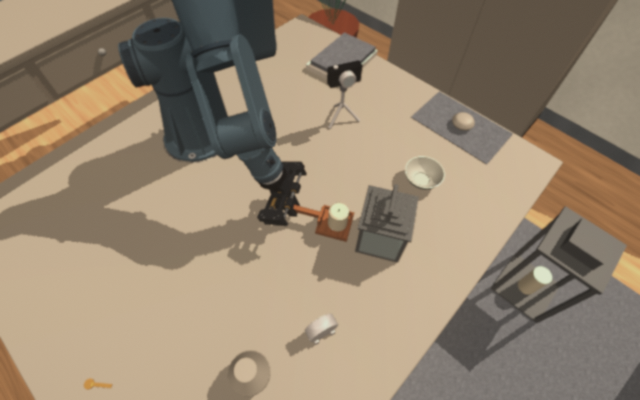

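The scene view shows the tray with the candle at (338,215), lined up just short of the lantern's open front at (385,225). Inserting now.

>>> play_rows:
  plan:
    - [[0.0067,0,0.0025,0,0,0,-1],[0.0133,-0.0005,0.005,0,0,0,-1],[0.02,-0.0005,0.0075,0,0,0,-1],[0.0267,-0.0005,0.0101,0,0,0,-1],[0.0267,-0.0005,0.0101,0,0,0,-1],[0.0267,-0.0005,0.0101,0,0,0,-1],[0.0267,-0.0005,0.0101,0,0,0,-1],[0.0267,-0.0005,0.0101,0,0,0,-1],[0.0267,-0.0005,0.0101,0,0,0,-1],[0.02,0,0.0075,0,0,0,-1],[0.0133,0,0.005,0,0,0,-1],[0.0066,0,0.0025,0,0,0,-1]]

```text
t: 12.1
position: [0.5842, 0.071, 0.0043]
tcp_rot: [-0.041, 0.957, 0.234, 0.167]
force: [0.1, 0.3, -1.5]
finger_gap: 0.0135
gripper_force: 30.0
```

```bash
python3 e.py 5; python3 mv.py .5697 .0627 .0365 27.4 20 6 -1
```

```text
t 12.1 grip [0.5702 0.0637 0.048 ] yaw 27.45
top eaves (array([680.7, 118.6]), array([129.7, 131.5]), 27.95, 1069)
top strap (array([681.1, 118.5]), array([11.7, 77.6]), 28.06, 128)
top candle 0 0
top bar (array([40.9, -1.7]), array([13.6, 57.5]), 88.12, 87) slope -3.96
scene eaves (array([681.2, 120.9]), array([130.7, 132.5]), 27.06, 1278)
scene strap (array([680.9, 120.9]), array([ 9.9, 81. ]), 27.49, 149)
scene candle 0 0
scene bar (array([34.9, -0.1]), array([45.8, 15.7]), 0.95, 94) slope -2.19
wrist eaves 5
wrist strap 0
wrist candle (array([101.6,   2.9]), array([ 2.7, 18. ]), 0.5, 132) 80.86040370976791
wrist bar (array([41. ,  0.4]), array([14., 58.]), 89.72, 4645) slope -0.93
dist 0.0114 turn 0.2 t 12.25 f [-0.6  0.8 -1. ] gap 0.0137 err 1e-05
[[-0.0006, 0.0001, 0.0018, -0.0, 0.0001, 0.0, -1.0], [-0.0013, 0.0002, 0.0036, -0.0001, 0.0002, 0.0, -1.0], [-0.0018, 0.0003, 0.0053, -0.0, 0.0004, 0.0, -1.0], [-0.0019, 0.0004, 0.0054, -0.0001, 0.0003, 0.0001, -1.0], [-0.0013, 0.0002, 0.0036, 0.0, 0.0002, -0.0, -1.0], [-0.0006, 0.0001, 0.0018, -0.0, 0.0001, -0.0, -1.0]]
```

>>> play_rows:
  plan:
    - [[-0.0006,0,0.0018,0,0.001,0,-1],[-0.0013,0,0.0036,0,0.001,0,-1],[-0.0018,0.0005,0.0053,0,0.001,0,-1],[-0.0019,0.0005,0.0053,0,0.001,0,-1],[-0.0013,0,0.0036,0,0.001,0,-1],[-0.0006,0,0.0018,0,0,0,-1],[0,0,0,0,0,0,-1],[0,0,0,0,0,0,-1]]

```text
t: 13.05
position: [0.5841, 0.0701, -0.0069]
tcp_rot: [-0.043, 0.956, 0.233, 0.174]
force: [0.6, 0.7, -2.2]
finger_gap: 0.0136
gripper_force: 30.0
```

```bash
python3 e.py 6 | grep -v top; python3 mv.py .5813 .0687 .036 27.4 20 8 -1
```

```text
t 13.05 grip [0.5696 0.0625 0.0366] yaw 27.42
scene eaves (array([680.9, 121.5]), array([131.4, 133.3]), 27.84, 1283)
scene strap (array([680.6, 121.5]), array([10. , 82.5]), 27.51, 150)
scene candle 0 0
scene bar (array([35.1,  0.6]), array([16.2, 45.8]), 88.32, 98) slope -0.57
wrist eaves 0
wrist strap 0
wrist candle (array([101.9,   2.8]), array([23.2,  3.9]), 89.93, 313) 70.05252315899733
wrist bar (array([41.1,  0.4]), array([13.9, 57.7]), 89.7, 4627) slope 0.02
dist 0.0128 turn 0.7 t 13.2 f [-0.3  0.4 -1.6] gap 0.0136 err 1e-05
[[0.0013, -0.0, 0.0006, -0.0, -0.0002, 0.0, -1.0], [0.0026, -0.0, 0.0012, -0.0, -0.0004, 0.0, -1.0], [0.0039, -0.0001, 0.0017, -0.0, -0.0007, 0.0, -1.0], [0.0038, 0.0, 0.0017, -0.0, -0.0006, 0.0, -1.0], [0.0039, -0.0, 0.0018, -0.0001, -0.0007, 0.0001, -1.0], [0.0039, -0.0, 0.0017, 0.0, -0.0006, -0.0, -1.0], [0.0026, -0.0001, 0.0011, 0.0, -0.0004, -0.0, -1.0], [0.0013, 0.0, 0.0006, 0.0, -0.0002, -0.0, -1.0]]
```

>>> play_rows:
  plan:
    - [[-0.0004,0,0.001,0,0,0,-1],[-0.0004,0,0.001,0,0,0,-1],[-0.0004,0,0.001,0,0,0,-1],[0,0,0,0,0,0,-1]]

```text
t: 13.6
position: [0.5842, 0.07, -0.0084]
tcp_rot: [-0.043, 0.956, 0.233, 0.175]
force: [-1.8, -0.7, 2.4]
finger_gap: 0.0136
gripper_force: 30.0
```

>>> play_rows:
  plan:
    - [[0.0019,0,0.0007,0,0,0,-1],[0.0038,0,0.0014,0,0,0,-1],[0.0038,0,0.0014,0,0,0,-1],[0.0038,0,0.0014,0,0,0,-1],[0.0019,0,0.0007,0,0,0,-1],[0,0,0,0,0,0,-1]]

```text
t: 14.2
position: [0.5917, 0.0739, -0.0084]
tcp_rot: [-0.043, 0.956, 0.233, 0.175]
force: [-0.8, -0.6, 1.1]
finger_gap: 0.0137
gripper_force: 30.0
```

```bash
python3 e.py 7 |grep -v candle; python3 -c "
from h import *
print(np.round(r.observe()['force'],1))"
```

```text
t 14.2 grip [0.5771 0.0663 0.0351] yaw 27.42
top eaves (array([680.6, 118.9]), array([129.9, 131.8]), 27.65, 1063)
top strap (array([681.4, 118.6]), array([10.8, 77.6]), 27.03, 130)
top bar (array([38.2, -1. ]), array([13.7, 52.4]), 88.28, 79) slope 1.03
scene eaves (array([681.3, 121. ]), array([130.8, 131.6]), 27.45, 1310)
scene strap (array([681.1, 120.5]), array([10.1, 78. ]), 27.21, 148)
scene bar (array([30.8,  0.2]), array([37.8, 14.7]), 2.47, 80) slope 1.66
wrist eaves 0
wrist strap 0
wrist bar (array([41.1,  0.4]), array([57.7, 14. ]), 0.02, 4681) slope 0.95
[1.4 0.6 1.4]
```

>>> play_rows:
  plan:
    - [[0.0006,0,-0.0016,0,0,0,-1],[0.0019,0,0.0007,0,0,0,-1],[0.0019,0,0.0007,0,0,0,-1],[0.0019,0,0.0007,0,0,0,-1],[0,0,0,0,0,0,-1]]

```text
t: 14.85
position: [0.5938, 0.0753, -0.0078]
tcp_rot: [-0.043, 0.956, 0.233, 0.174]
force: [-1.1, -0.7, -0.2]
finger_gap: 0.0138
gripper_force: 30.0
```

>>> play_rows:
  plan:
    - [[0.0019,0,0.0007,0,0,0,-1],[0.0019,0,0.0007,0,0,0,-1],[0,0,0,0,0,0,-1]]

```text
t: 15.15
position: [0.5949, 0.0761, -0.008]
tcp_rot: [-0.043, 0.956, 0.233, 0.174]
force: [-5.1, -2.6, 3.2]
finger_gap: 0.0138
gripper_force: 30.0
```

```bash
python3 e.py 8 |grep -v candle; python3 -c "
from h import *
print(np.round(r.observe()['force'],1))"
```

```text
t 15.15 grip [0.5804 0.0685 0.0356] yaw 27.42
top eaves (array([681.3, 118.9]), array([129.3, 131.4]), 28.05, 1068)
top strap (array([682.6, 119.2]), array([11.2, 77.8]), 27.25, 131)
top bar (array([37. , -1.5]), array([13.6, 49.5]), 88.11, 76) slope -1.0
scene eaves (array([682.3, 121.4]), array([130.9, 132.2]), 27.43, 1322)
scene strap (array([681.9, 120.9]), array([ 9.9, 78.7]), 27.57, 146)
scene bar (array([29.6,  0.6]), array([15.2, 35. ]), 89.47, 74) slope -0.15
wrist eaves 0
wrist strap 0
wrist bar (array([41.1,  0.4]), array([13.9, 57.7]), 89.7, 4653) slope 0.72
[-5.2 -3.3  2.3]
```

>>> play_rows:
  plan:
    - [[0.0006,0,-0.0017,0,0,0,-1],[0.0012,0,0.0004,0,0,0,-1],[0,0,0,0,0,0,-1],[0,0,0,0,0,0,-0.5],[0,0,0,0,0,0,-0.3],[0,0,0,0,0,0,0],[0,0,0,0,0,0,0],[0,0,0,0,0,0,0]]

```text
t: 16.1
position: [0.5965, 0.0764, -0.0065]
tcp_rot: [-0.043, 0.956, 0.233, 0.175]
force: [-0.5, -0.1, 0.8]
finger_gap: 0.0442
gripper_force: 0.0
```

```bash
python3 e.py 9 |grep -v candle; python3 -c "
from h import *
s=r.observe();print(np.round(s['force'],1),s['finger_gap'],s['position'])"
```

```text
t 16.1 grip [0.5819 0.0689 0.037 ] yaw 27.42
top eaves (array([682. , 119.9]), array([129.5, 132.2]), 27.18, 1067)
top strap (array([682.9, 119.5]), array([11.3, 77.9]), 27.42, 131)
top bar (array([36.5, -1.1]), array([13.7, 48.2]), 88.6, 73) slope 0.41
scene eaves (array([682.7, 122.1]), array([130.8, 132.7]), 27.16, 1305)
scene strap (array([682.6, 121.2]), array([10.1, 78.9]), 27.53, 149)
scene bar (array([29.1,  0.5]), array([34. , 14.4]), 0.23, 73) slope -0.84
wrist eaves 0
wrist strap 0
wrist bar (array([41.1,  0.7]), array([13.9, 57.7]), 89.65, 4568) slope 0.03
[ 0.6 -0.4 -0.3] 0.04419726887469572 [ 0.5963221   0.07643623 -0.00664107]
```

View pics/wrist_9.png

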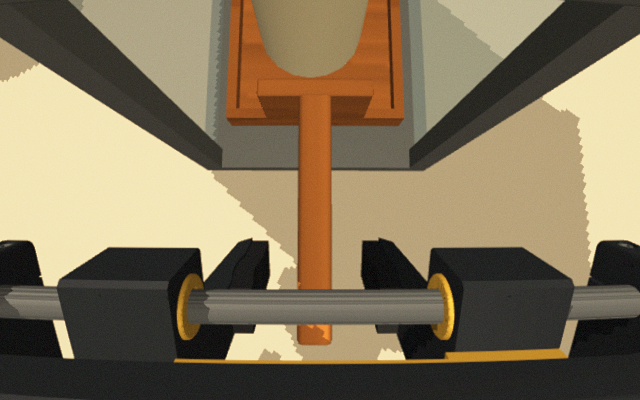

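The wrist view shows the tray flat on the lantern's floor and centred between the posts, dish edge at row 122 and sill at row 168. The bar is free between the open fingers at (316,300). I'll retract and go for the strap.

```bash
python3 mv.py .535 .045 .275 27.4 20 10 0.8
```

```text
dist 0.2438 turn 0.7 t 16.25 f [ 0.6 -0.4 -0.3] gap 0.0442 err 1e-05
[[0.0025, -0.0, -0.0172, -0.0, -0.0001, 0.0, 0.8], [0.0049, -0.0001, -0.0345, -0.0, -0.0003, 0.0, 0.8], [0.0073, -0.0001, -0.0517, -0.0, -0.0004, 0.0, 0.8], [0.0097, -0.0001, -0.069, -0.0, -0.0006, 0.0, 0.8], [0.0095, -0.0001, -0.069, -0.0, -0.0005, 0.0, 0.8], [0.0095, -0.0001, -0.069, -0.0001, -0.0006, 0.0, 0.8], [0.0093, -0.0001, -0.069, 0.0, -0.0005, 0.0, 0.8], [0.0069, -0.0, -0.0518, 0.0, -0.0004, 0.0001, 0.8], [0.0045, -0.0001, -0.0345, 0.0, -0.0003, -0.0, 0.8], [0.0023, -0.0, -0.0173, 0.0, -0.0001, -0.0, 0.8]]
```

>>> play_rows:
  plan:
    - [[0.0025,0,-0.017,0,0,0,0.8],[0.005,0,-0.0345,0,0,0,0.8],[0.007,0,-0.052,0,-0.0005,0,0.8],[0.0095,0,-0.069,0,-0.0005,0,0.8],[0.0095,0,-0.069,0,-0.0005,0,0.8],[0.0095,0,-0.069,0,-0.0005,0,0.8],[0.0095,0,-0.069,0,-0.0005,0,0.8],[0.007,0,-0.052,0,-0.0005,0,0.8],[0.0045,0,-0.0345,0,0,0,0.8],[0.0025,0,-0.017,0,0,0,0.8]]

```text
t: 17.25
position: [0.5496, 0.0514, 0.234]
tcp_rot: [-0.041, 0.956, 0.233, 0.172]
force: [0.1, 0.2, 0.0]
finger_gap: 0.0789
gripper_force: 0.0
```

```bash
python3 mv.py .6823 .121 .275 117.4 0 16 0.8
```

```text
dist 0.1499 turn 91.8 t 17.25 f [0.1 0.2 0. ] gap 0.0789 err 2e-05
[[0.0053, -0.0, 0.0022, 0.0017, -0.0017, -0.0095, 0.8], [0.0107, 0.0003, 0.0043, 0.0034, -0.0034, -0.019, 0.8], [0.0161, 0.0014, 0.0064, 0.0052, -0.005, -0.0285, 0.8], [0.0212, 0.004, 0.008, 0.0068, -0.0068, -0.038, 0.8], [0.0208, 0.0067, 0.0075, 0.0069, -0.0068, -0.038, 0.8], [0.02, 0.0092, 0.0069, 0.0068, -0.0067, -0.0381, 0.8], [0.0188, 0.0117, 0.0062, 0.0069, -0.0068, -0.038, 0.8], [0.0175, 0.0141, 0.0056, 0.0068, -0.0067, -0.038, 0.8], [0.0157, 0.0161, 0.0049, 0.0069, -0.0068, -0.038, 0.8], [0.0139, 0.018, 0.0043, 0.0069, -0.0067, -0.038, 0.8], [0.0116, 0.0195, 0.0035, 0.0068, -0.0068, -0.038, 0.8], [0.0093, 0.021, 0.0029, 0.0069, -0.0068, -0.038, 0.8]]
[[0.0068, 0.0219, 0.0022, 0.0068, -0.0067, -0.0381, 0.8], [0.0031, 0.017, 0.0013, 0.0052, -0.0051, -0.0285, 0.8], [0.0011, 0.0114, 0.0006, 0.0034, -0.0034, -0.019, 0.8], [0.0002, 0.0058, 0.0002, 0.0017, -0.0017, -0.0095, 0.8]]
```

>>> play_rows:
  plan:
    - [[0.0053,0,0.002,0.0017,-0.0017,-0.0095,0.8],[0.0107,0,0.004,0.0034,-0.0034,-0.019,0.8],[0.016,0.0015,0.0064,0.005,-0.005,-0.0285,0.8],[0.021,0.004,0.008,0.0068,-0.0068,-0.038,0.8],[0.021,0.0067,0.0075,0.0068,-0.0068,-0.038,0.8],[0.02,0.009,0.007,0.0068,-0.0068,-0.038,0.8],[0.019,0.0117,0.006,0.0068,-0.0068,-0.038,0.8],[0.0175,0.014,0.0056,0.0068,-0.0068,-0.038,0.8],[0.0157,0.016,0.005,0.0068,-0.0068,-0.038,0.8],[0.014,0.018,0.0043,0.0068,-0.0068,-0.038,0.8],[0.0116,0.0195,0.0035,0.0068,-0.0068,-0.038,0.8],[0.0093,0.021,0.003,0.0068,-0.0068,-0.038,0.8]]

```text
t: 18.45
position: [0.6558, 0.1087, 0.2242]
tcp_rot: [-0.011, 0.638, 0.769, 0.034]
force: [0.5, -0.5, -0.0]
finger_gap: 0.0793
gripper_force: 0.0
```

>>> play_rows:
  plan:
    - [[0.0068,0.022,0.002,0.0068,-0.0068,-0.038,0.8],[0.003,0.017,0.0013,0.0052,-0.005,-0.0285,0.8],[0.001,0.0114,0.0006,0.0034,-0.0034,-0.019,0.8],[0,0.0058,0,0.0017,-0.0017,-0.0095,0.8],[0,0,0,0,0,0,0.8],[0,0,0,0,0,0,0.8]]

```text
t: 19.05
position: [0.6812, 0.1214, 0.2247]
tcp_rot: [-0.001, 0.52, 0.854, -0.001]
force: [0.1, 0.8, -0.1]
finger_gap: 0.079
gripper_force: 0.0
```

```bash
python3 - <<'E'
from h import *
st=r.observe(); im=eyes.get_image("wrist"); W=w2c(im,st); cv2.imwrite("pics/w10.png",im["image"]); P,px=cloud(im,W)
D=np.hypot(P[:,0]-.682,P[:,1]-.121)
for a,b in [(.198,.222),(.135,.155),(.16,.18)]:
    S=P[(D<.06+.05*(a<.15))&(P[:,2]>a)&(P[:,2]<b)]
    if len(S)>20: print(a,cv2.minAreaRect((S[:,:2]*1000).astype(np.float32)),len(S),S[:,2].mean())
for o in spot_point("lantern_strap","wrist")[:2]: print(o["p"],o["position"],on_z(im,o["position"],W,.205))
g=np.array(st["position"])-.0465*Rq(st["tcp_rot"]).apply([0,0,1]); print("grasp",g)
E
python3 mv.py .6823 .121 .204 117.4 0 7 0.8
```

```text
0.198 ((682.2025146484375, 121.33247375488281), (9.860234260559082, 78.46549987792969), 27.215465545654297) 2097 0.2126106487311216
0.135 ((682.21630859375, 120.7490234375), (130.27769470214844, 129.826416015625), 27.31484031677246) 8222 0.14907434039986278
0.16 ((681.037353515625, 122.90512084960938), (71.84300231933594, 74.65318298339844), 27.394018173217773) 7438 0.16769744699324848
0.59 [315.9, 228.9] [0.68233858 0.11970782 0.205     ]
grasp [0.68136028 0.12145233 0.2712365 ]
dist 0.068 turn 0.2 t 19.15 f [-0.4  0.3 -0.1] gap 0.0793 err 2e-05
[[-0.0001, 0.0001, 0.0091, -0.0001, -0.0, -0.0, 0.8], [-0.0002, 0.0003, 0.0181, -0.0001, -0.0001, -0.0001, 0.8], [-0.0002, 0.0003, 0.0272, -0.0001, -0.0, -0.0001, 0.8], [-0.0003, 0.0004, 0.0272, -0.0002, -0.0001, -0.0001, 0.8], [-0.0002, 0.0003, 0.0271, -0.0002, -0.0, -0.0001, 0.8], [-0.0002, 0.0003, 0.0182, -0.0001, -0.0, -0.0001, 0.8], [-0.0001, 0.0001, 0.009, -0.0, -0.0001, -0.0, 0.8]]
```

View pics/w10.png

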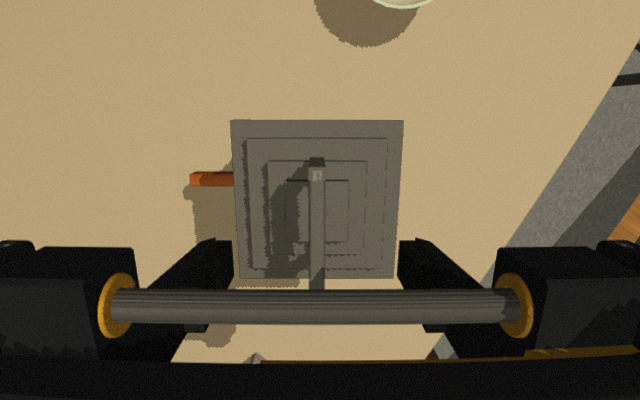

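The strap runs at column 317, centred between the open fingers, with the tray bar sticking out at (212,180). Descending and gripping.

>>> play_rows:
  plan:
    - [[0,0,0.009,0,0,0,0.4],[0,0.0003,0.018,0,0,0,0.2],[0,0.0003,0.027,0,0,0,0],[-0.0003,0.0004,0.027,0,0,0,0],[-0.0003,0.0003,0.027,0,0,0,0],[-0.0003,0.0003,0.018,0,0,0,0],[-0.0003,0.0002,0.009,0,0,0,0],[0,0,0,0,0,0,-1],[0,0,0,0,0,0,-1],[0,0,0,0,0,0,-1],[0,0,0,0,0,0,-1],[0,0,0,0,0,0,-1]]

```text
t: 20.35
position: [0.6825, 0.1212, 0.1588]
tcp_rot: [-0.001, 0.52, 0.854, -0.001]
force: [-2.9, -0.4, 2.1]
finger_gap: 0.0096
gripper_force: 30.0
```

>>> play_rows:
  plan:
    - [[0,0,0,0,0,0,-1],[0,0,0,0,0,0,-1],[0,0,0,0,0,0,-1]]

```text
t: 20.65
position: [0.6826, 0.1212, 0.1588]
tcp_rot: [-0.001, 0.52, 0.854, -0.001]
force: [-3.1, -1.7, 4.7]
finger_gap: 0.0096
gripper_force: 30.0
```

```bash
python3 mv.py .6823 .121 .264 117.4 0 8 -1; cat > cam.py <<'E'
from h import *
st=r.observe()
for cam in ("top","scene"):
    im=eyes.get_image(cam); W=w2c(im,st); P,px=cloud(im,W)
    S=P[(np.hypot(P[:,0]-.307,P[:,1]-.383)<.09)&(P[:,2]>.213)&(P[:,2]<.235)]
    print(cam,len(S),S.mean(0).round(4),"pca",np.degrees(np.arctan2(*np.linalg.svd(S[:,:2]-S[:,:2].mean(0))[2][0][::-1])))
    h,b=np.histogram(S[:,2],8); print(h,b.round(3))
    c,wh,a=cv2.minAreaRect((S[:,:2]*1000).astype(np.float32)); print(c,wh,a)
    for t in range(-35,-14,2):
        q=np.radians(t); k=S[:,:2]@[np.cos(q),np.sin(q)]; print(t,(np.percentile(k,[3,97])*1000).round(1),end=" ")
    print()
    for n in ("lens","compact"):
        for o in spot_point(n,cam)[:1]: print(n,o["p"],np.round(o["position"],1),on_z(im,o["position"],W,.19 if n=="lens" else 0).round(4),"depth",by_depth(im,o["position"],W).round(4))
    crop=im["image"][255:320,150:250] if cam=="top" else im["image"][45:140,290:390]
    cv2.imwrite(f"pics/cam_{cam}.png",cv2.resize(crop,None,fx=5,fy=5,interpolation=cv2.INTER_CUBIC))
E
python3 cam.py
```

```text
dist 0.0587 turn 0.1 t 20.65 f [-3.1 -1.7  4.7] gap 0.0096 err 2e-05
[[-0.0, -0.0001, -0.0065, -0.0, -0.0, -0.0, -1.0], [-0.0, -0.0001, -0.0131, -0.0001, -0.0, -0.0, -1.0], [-0.0, -0.0001, -0.0195, -0.0001, -0.0, -0.0001, -1.0], [-0.0, -0.0002, -0.0196, -0.0001, -0.0, -0.0, -1.0], [-0.0, -0.0001, -0.0195, -0.0001, -0.0, -0.0001, -1.0], [-0.0, -0.0001, -0.0196, -0.0001, -0.0001, -0.0, -1.0], [-0.0, -0.0001, -0.013, -0.0001, 0.0, -0.0, -1.0], [-0.0, -0.0001, -0.0065, -0.0001, 0.0, -0.0, -1.0]]
top 461 [0.2997 0.3831 0.2195] pca -117.86200028699992
[ 31  50 103 129  92  37  11   8] [0.213 0.215 0.217 0.219 0.221 0.223 0.225 0.227 0.229]
(306.424072265625, 380.7703857421875) (105.57416534423828, 49.6698112487793) 64.05480194091797
-35 [ 8.  44.2] -33 [25.4 60.5] -31 [43.3 77.6] -29 [60.3 94.6] -27 [ 77.2 111.4] -25 [ 93.5 127.9] -23 [109.3 144.2] -21 [124.8 160.8] -19 [140.1 177.9] -17 [155.  194.8] -15 [169.6 212. ] 
lens 0.84 [197.8 277.6] [0.3273 0.3698 0.19  ] depth [0.3293 0.3644 0.2088]
compact 0.72 [210.  275.5] [0.3132 0.385  0.    ] depth [ 0.3131  0.3853 -0.001 ]
scene 0 [nan nan nan] pca 0.0
[0 0 0 0 0 0 0 0] [0.    0.125 0.25  0.375 0.5   0.625 0.75  0.875 1.   ]
(0.0, 0.0) (0.0, 0.0) 0.0cam.py:6: RuntimeWarning: Mean of empty slice.
  print(cam,len(S),S.mean(0).round(4),"pca",np.degrees(np.arctan2(*np.linalg.svd(S[:,:2]-S[:,:2].mean(0))[2][0][::-1])))
  ret = um.true_divide(
Traceback (most recent call last):
  File "cam.py", line 10, in <module>
    q=np.radians(t); k=S[:,:2]@[np.cos(q),np.sin(q)]; print(t,(np.percentile(k,[3,97])*1000).round(1),end=" ")
                                                               ~~~~~~~~~~~~~^^^^^^^^^^
IndexError: index -1 is out of bounds for axis 0 with size 0
```

Strap gripped. Lifting straight up.

>>> play_rows:
  plan:
    - [[0,0,-0.0035,0,0,0,-1],[0,0,-0.0065,0,0,0,-1],[0,0,-0.012,0,0,0,-1],[0,0,-0.02,0,0,0,-1],[0,0,-0.026,0,0,0,-1],[0,0,-0.03,0,0,0,-1],[0,0,-0.03,0,0,0,-1],[0,0,-0.03,0,0,0,-1],[0,0,-0.026,0,0,0,-1],[0,0,-0.02,0,0,0,-1],[0,0,-0.012,0,0,0,-1],[0,0,-0.006,0,0,0,-1]]

```text
t: 22.05
position: [0.6829, 0.1214, 0.2699]
tcp_rot: [-0.001, 0.52, 0.854, -0.001]
force: [0.3, 0.7, -7.9]
finger_gap: 0.0098
gripper_force: 30.0
```

```bash
python3 mv.py .553 .253 .3203 62.5 0 24 -1
```

```text
dist 0.185 turn 54.9 t 22.05 f [ 0.3  0.7 -7.9] gap 0.0098 err 2e-05
[[0.0042, -0.0013, -0.0001, -0.0, 0.0, 0.0036, -1.0], [0.0084, -0.0027, -0.0002, -0.0, 0.0, 0.0073, -1.0], [0.0125, -0.0044, -0.0002, -0.0, 0.0, 0.0109, -1.0], [0.0164, -0.0063, -0.0004, -0.0001, 0.0, 0.0145, -1.0], [0.0161, -0.0071, -0.0004, -0.0, 0.0, 0.0145, -1.0], [0.0158, -0.0079, -0.0003, -0.0, 0.0, 0.0145, -1.0], [0.0154, -0.0085, -0.0004, -0.0001, 0.0001, 0.0145, -1.0], [0.015, -0.0092, -0.0003, 0.0, -0.0, 0.0145, -1.0], [0.0145, -0.01, -0.0004, -0.0, -0.0, 0.0145, -1.0], [0.0141, -0.0105, -0.0004, -0.0, -0.0, 0.0146, -1.0], [0.0136, -0.0112, -0.0003, -0.0001, -0.0, 0.0145, -1.0], [0.0131, -0.0118, -0.0004, -0.0, -0.0, 0.0145, -1.0]]
[[0.0125, -0.0124, -0.0004, -0.0, 0.0, 0.0145, -1.0], [0.0119, -0.013, -0.0003, -0.0001, 0.0, 0.0145, -1.0], [0.0114, -0.0134, -0.0004, 0.0, 0.0, 0.0145, -1.0], [0.0107, -0.014, -0.0004, -0.0, 0.0, 0.0145, -1.0], [0.0101, -0.0145, -0.0003, -0.0001, 0.0, 0.0145, -1.0], [0.0094, -0.0148, -0.0004, 0.0, 0.0, 0.0146, -1.0], [0.0087, -0.0154, -0.0004, -0.0, 0.0001, 0.0145, -1.0], [0.008, -0.0156, -0.0003, -0.0, -0.0, 0.0145, -1.0], [0.0072, -0.0161, -0.0004, -0.0001, -0.0, 0.0145, -1.0], [0.005, -0.0122, -0.0003, 0.0, -0.0, 0.0109, -1.0], [0.0029, -0.0083, -0.0002, -0.0, -0.0, 0.0072, -1.0], [0.0014, -0.0042, -0.0001, -0.0, -0.0, 0.0037, -1.0]]
```

>>> play_rows:
  plan:
    - [[0.004,-0.0013,0,0,0,0.0036,-1],[0.0084,-0.0027,0,0,0,0.0073,-1],[0.0125,-0.0044,-0.0002,0,0,0.011,-1],[0.0164,-0.0063,-0.0004,0,0,0.0145,-1],[0.016,-0.007,-0.0004,0,0,0.0145,-1],[0.0158,-0.008,-0.0004,0,0,0.0145,-1],[0.0154,-0.0085,-0.0004,0,0,0.0145,-1],[0.015,-0.0092,-0.0004,0,0,0.0145,-1],[0.0145,-0.01,-0.0004,0,0,0.0145,-1],[0.014,-0.0105,-0.0004,0,0,0.0145,-1],[0.0136,-0.0112,-0.0004,0,0,0.0145,-1],[0.013,-0.0118,-0.0004,0,0,0.0145,-1]]

```text
t: 23.25
position: [0.6169, 0.1875, 0.2703]
tcp_rot: [-0.001, 0.709, 0.706, -0.002]
force: [-0.5, -0.2, -8.9]
finger_gap: 0.0097
gripper_force: 30.0
```

>>> play_rows:
  plan:
    - [[0.0125,-0.0124,-0.0004,0,0,0.0145,-1],[0.012,-0.013,-0.0004,0,0,0.0145,-1],[0.0114,-0.0134,-0.0004,0,0,0.0145,-1],[0.0107,-0.014,-0.0004,0,0,0.0145,-1],[0.01,-0.0145,-0.0004,0,0,0.0145,-1],[0.0094,-0.0148,-0.0004,0,0,0.0145,-1],[0.0087,-0.0154,-0.0004,0,0,0.0145,-1],[0.008,-0.0156,-0.0004,0,0,0.0145,-1],[0.007,-0.016,-0.0004,0,0,0.0145,-1],[0.005,-0.0122,-0.0003,0,0,0.011,-1],[0.003,-0.0083,-0.0002,0,0,0.0072,-1],[0.0014,-0.004,0,0,0,0.0036,-1]]

```text
t: 24.45
position: [0.5524, 0.253, 0.273]
tcp_rot: [-0.0, 0.855, 0.519, -0.001]
force: [1.1, -0.2, -6.5]
finger_gap: 0.0094
gripper_force: 30.0
```

>>> play_rows:
  plan:
    - [[0,0,0,0,0,0,-1],[0,0,0,0,0,0,-1],[0,0,0,0,0,0,-1],[0,0,0,0,0,0,-1],[0,0,0,0,0,0,-1],[0,0,0,0,0,0,-1],[0,0,0,0,0,0,-1],[0,0,0,0,0,0,-1],[0,0,0,0,0,0,-1],[0,0,0,0,0,0,-1],[0,0,0,0,0,0,-1],[0,0,0,0,0,0,-1]]

```text
t: 25.65
position: [0.5531, 0.2527, 0.2734]
tcp_rot: [-0.0, 0.855, 0.519, -0.001]
force: [-1.0, 0.3, -8.8]
finger_gap: 0.0096
gripper_force: 30.0
```

```bash
cat > f.py <<'E'
from h import *
import sys
st=r.observe(); g=np.array(st["position"])-.0465*Rq(st["tcp_rot"]).apply([0,0,1])
x=Rq(st["tcp_rot"]).apply([1,0,0]); print("t",st["t"],"grasp",g.round(4),"yaw",np.degrees(np.arctan2(x[1],x[0])).round(2))
def rect(S): c,wh,a=cv2.minAreaRect((S[:,:2]*1000).astype(np.float32)); return np.round(c,1),np.round(wh,1),round(a,2),len(S)
for cam in ("top","scene","wrist"):
    im=eyes.get_image(cam); W=w2c(im,st); cv2.imwrite(f"pics/{cam}_{sys.argv[1]}.png",im["image"]); P,px=cloud(im,W)
    D=np.hypot(P[:,0]-g[0],P[:,1]-g[1]); z0=g[2]-.2053
    S=P[(D<.1)&(P[:,2]>z0+.135)&(P[:,2]<z0+.157)]
    if len(S)>50:
        A=np.c_[S[:,:2],np.ones(len(S))]; c=np.linalg.lstsq(A,S[:,2],rcond=None)[0]; print(cam,"eaves",rect(S),"z",S[:,2].mean().round(4),"tilt xy deg",np.degrees(c[:2]).round(2))
    S=P[(np.hypot(P[:,0]-.307,P[:,1]-.383)<.09)&(P[:,2]>.212)&(P[:,2]<.235)]
    if len(S)>50:
        v=np.linalg.svd(S[:,:2]-S[:,:2].mean(0))[2][1]; print(cam,"camtop",rect(S),S.mean(0).round(4),"normal",np.degrees(np.arctan(v[1]/v[0])).round(2))
    S=P[(np.hypot(P[:,0]-.307,P[:,1]-.383)<.09)&(P[:,2]>.16)&(P[:,2]<.235)]
    if len(S)>50: print(cam,"cam",rect(S))
    for n,z in (("lens",.19),):
        for o in spot_point(n,cam)[:1]: print(cam,n,round(o["p"],2),np.round(o["position"],1),on_z(im,o["position"],W,z).round(4),"depth",by_depth(im,o["position"],W).round(4))
E
python3 f.py 11
```

```text
t 25.65 grasp [0.5532 0.2527 0.3199] yaw 62.52
top eaves (array([552.9, 250.4]), array([129.5, 130. ]), 62.45, 739) z 0.2644 tilt xy deg [-0.03  0.13]
top camtop (array([309.1, 407.8]), array([57. , 28.5]), 59.15, 116) [0.307  0.4129 0.2198] normal -43.2
top cam (array([304.4, 412.6]), array([61. , 26.9]), 41.38, 117)
scene eaves (array([552.4, 253.3]), array([130.2, 132.2]), 62.48, 1202) z 0.2647 tilt xy deg [-0.78  1.41]
scene camtop (array([309.5, 382.6]), array([103.6,  49.4]), 61.76, 294) [0.3039 0.3842 0.2185] normal -27.71
scene cam (array([311.1, 381.7]), array([106.5,  53.1]), 61.76, 768)
scene lens 0.75 [349.9  82.2] [0.3365 0.3713 0.19  ] depth [0.3353 0.373  0.1882]
wrist eaves (array([552.4, 253. ]), array([129.4, 130.9]), 62.51, 14652) z 0.2662 tilt xy deg [-1.15 -2.21]
wrist cam (array([321.4, 377.2]), array([102.8,  29.6]), 65.81, 3077)
wrist lens 0.85 [ 15.9 196.5] [0.3283 0.3733 0.19  ] depth [0.3317 0.3725 0.1934]
```

```bash
python3 - <<'E'
from h import *
st=r.observe(); im=eyes.get_image("wrist"); W=w2c(im,st); P,px=cloud(im,W)
m=(np.hypot(P[:,0]-.315,P[:,1]-.38)<.1)&(P[:,2]>.150); S=P[m]; q=px[m]
print(len(S),q.min(0),q.max(0))
# front-face plane via RANSAC on vertical-plane model
rng=np.random.default_rng(0); best=0
for _ in range(3000):
    a,b=S[rng.integers(len(S),size=2),:2]; d=b-a; L=np.hypot(*d)
    if L<.03: continue
    n=np.array([-d[1],d[0]])/L; i=abs((S[:,:2]-a)@n)<.0015
    if i.sum()>best: best=i.sum(); I=i
F=S[I]; c=F[:,:2].mean(0); v=np.linalg.svd(F[:,:2]-c)[2][1]; 
if v[0]<0: v=-v
print("plane",best,c.round(4),"normal deg",np.degrees(np.arctan2(v[1],v[0])).round(2),"z",F[:,2].min().round(3),F[:,2].max().round(3))
w=np.array([-v[1],v[0]]); k=(F[:,:2]-c)@w; print("lateral span",k.min(),k.max())
h=(S[:,:2]-c)@v; print("protrusion hist",np.histogram(h*1000,bins=range(-6,30,2)))
L=S[h>.008]; print("lens pts",len(L),"lat",((L[:,:2]-c)@w).min(),((L[:,:2]-c)@w).max(),"z",L[:,2].min(),L[:,2].max(),"mean",L.mean(0))
L=S[h>np.percentile(h,99.5)-.004]; print("front pts",len(L),L.mean(0).round(4),L.min(0).round(4),L.max(0).round(4))
E
```

```text
3079 [  0. 135.] [ 40. 242.]
plane 1808 [0.3313 0.3709] normal deg -27.71 z 0.167 0.212
lateral span -0.023300519885437063 0.023185450161751105
protrusion hist (array([ 27,  40, 925, 965,   3,   0,   0,   0,   0,   0,   0,   0,   0,
         0,   0,   0,   0]), array([-6, -4, -2,  0,  2,  4,  6,  8, 10, 12, 14, 16, 18, 20, 22, 24, 26,
       28]))Traceback (most recent call last):
  File "<stdin>", line 17, in <module>
    return umr_minimum(a, axis, None, out, keepdims, initial, where)
ValueError: zero-size array to reduction operation minimum which has no identity
```

View pics/wrist_11.png

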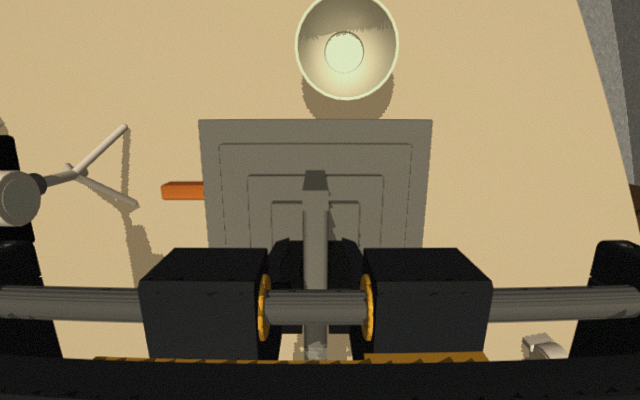

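The view shows the lens face at (18,197) and the lantern level-looking at (315,185), with the bowl clear at (347,50). The lens fit gives a centre of (0.3313, 0.3709, 0.190), looking along −27.7°. Next I'll check tilt robustly.

```bash
cat > t.py <<'E'
from h import *
st=r.observe(); print(st["t"],np.round(st["position"],4))
lx,ly=np.array([np.cos(np.radians(-27.5)),np.sin(np.radians(-27.5))]),np.array([np.sin(np.radians(27.5)),np.cos(np.radians(27.5))])
for cam in ("wrist","top","scene"):
    im=eyes.get_image(cam); W=w2c(im,st); P,px=cloud(im,W); d=P[:,:2]-[.5527,.2535]; a,b=d@lx,d@ly
    m=(abs(a)<.068)&(abs(b)<.068)&(np.maximum(abs(a),abs(b))>.054)&(P[:,2]>.25)&(P[:,2]<.28)
    A=np.c_[a[m],b[m],np.ones(m.sum())]; z=P[m,2]; w=np.ones(len(z),bool)
    for _ in range(8):
        c=np.linalg.lstsq(A[w],z[w],rcond=None)[0]; w=abs(A@c-z)<.004
    print(cam,m.sum(),w.sum(),"z0",c[2].round(4),"deg x,y",np.degrees(c[:2]).round(2), "xrange",a[m][w].min().round(3),a[m][w].max().round(3),"y",b[m][w].min().round(3),b[m][w].max().round(3))
    # tray bar & posts
    B=(a<-.085)&(a>-.15)&(abs(b)<.02)&(P[:,2]>.13)&(P[:,2]<.19)
    if B.sum()>15: print("  bar n",B.sum(),"y",b[B].mean().round(4),"xmin",a[B].min().round(4),"top slope",np.degrees(np.polyfit(a[B],P[B,2],1)[0]).round(2),"z",np.percentile(P[B,2],80).round(4))
E
python3 t.py
```

```text
26.0 [0.5531 0.2527 0.2734]
wrist 8409 8409 z0 0.2636 deg x,y [-0.1  -0.05] xrange -0.065 0.065 y -0.065 0.064
  bar n 698 y 0.0011 xmin -0.1393 top slope 1.18 z 0.1622
top 424 387 z0 0.2612 deg x,y [-0.21 -0.4 ] xrange -0.064 0.066 y -0.067 0.062
  bar n 68 y -0.0037 xmin -0.1384 top slope 3.31 z 0.161
scene 579 518 z0 0.2619 deg x,y [-0.55  0.28] xrange -0.066 0.066 y -0.066 0.065
```

```bash
python3 mv.py .5534 .2543 .3203 62.3 0 4 -1
```

```text
dist 0.0017 turn 0.3 t 26.15 f [ 0.6 -0.6 -8.1] gap 0.0096 err 2e-05
[[0.0005, -0.0002, -0.0001, -0.0001, 0.0001, 0.0002, -1.0], [0.0011, -0.0003, -0.0003, -0.0002, 0.0001, 0.0004, -1.0], [0.0011, -0.0003, -0.0003, -0.0002, 0.0002, 0.0004, -1.0], [0.0005, -0.0001, -0.0001, -0.0001, 0.0001, 0.0002, -1.0]]
```

>>> play_rows:
  plan:
    - [[0.0005,-0.0002,-0.0002,0,0,0.0002,-1],[0.001,-0.0003,-0.0003,0,0,0.0004,-1],[0.001,-0.0003,-0.0003,0,0,0.0004,-1],[0.0005,-0.0002,-0.0002,0,0,0.0002,-1],[0,0,0,0,0,0,-1],[0,0,0,0,0,0,-1],[0,0,0,0,0,0,-1],[0,0,0,0,0,0,-1],[0,0,0,0,0,0,-1],[0,0,0,0,0,0,-1],[0,0,0,0,0,0,-1],[0,0,0,0,0,0,-1]]

```text
t: 27.35
position: [0.5533, 0.2542, 0.2739]
tcp_rot: [-0.0, 0.856, 0.517, -0.001]
force: [-0.3, 0.5, -6.9]
finger_gap: 0.0095
gripper_force: 30.0
```

>>> play_rows:
  plan:
    - [[0,0,0,0,0,0,-1],[0,0,0,0,0,0,-1],[0,0,0,0,0,0,-1],[0,0,0,0,0,0,-1],[0,0,0,0,0,0,-1],[0,0,0,0,0,0,-1],[0,0,0,0,0,0,-1],[0,0,0,0,0,0,-1],[0,0,0,0,0,0,-1],[0,0,0,0,0,0,-1],[0,0,0,0,0,0,-1],[0,0,0,0,0,0,-1]]

```text
t: 28.55
position: [0.5533, 0.2542, 0.2739]
tcp_rot: [-0.0, 0.856, 0.517, -0.001]
force: [0.8, -0.6, -8.3]
finger_gap: 0.0093
gripper_force: 30.0
```

```bash
python3 t.py; python3 f.py 12 | grep -E "grasp|eaves"; python3 -c "
import cv2; i=cv2.imread('pics/scene_12.png')[20:280,240:500]; cv2.imwrite('pics/crop12.png',cv2.resize(i,(590,590)))"
```

```text
28.55 [0.5533 0.2542 0.2739]
wrist 8830 8830 z0 0.2641 deg x,y [-0.09 -0.05] xrange -0.066 0.065 y -0.063 0.066
  bar n 693 y 0.003 xmin -0.1395 top slope 1.26 z 0.1626
top 405 354 z0 0.2623 deg x,y [0.1  0.01] xrange -0.065 0.065 y -0.066 0.064
  bar n 78 y -0.0019 xmin -0.1388 top slope 0.7 z 0.1622
scene 550 496 z0 0.2623 deg x,y [-0.37  0.27] xrange -0.067 0.066 y -0.064 0.065
t 28.7 grasp [0.5535 0.2542 0.3204] yaw 62.29
top eaves (array([553.1, 252.1]), array([130.1, 129.7]), 61.73, 737) z 0.2647 tilt xy deg [0.04 0.11]
scene eaves (array([552.4, 254.4]), array([130.2, 132.9]), 62.33, 1205) z 0.2652 tilt xy deg [-0.85  1.56]
wrist eaves (array([552.8, 254.6]), array([129.1, 130.9]), 62.28, 14437) z 0.2666 tilt xy deg [-1.09 -2.15]
```

View pics/crop12.png

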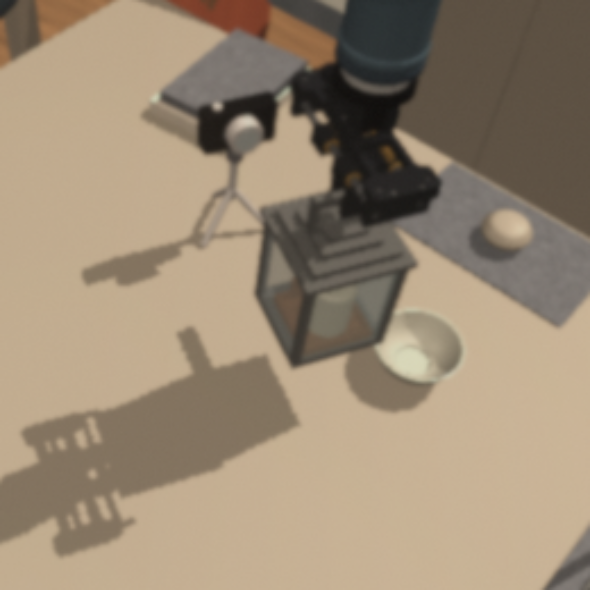

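The crop shows the lantern upright at (335,285) with the candle standing inside at (332,315), facing the camera at (240,130) and clear of the bowl. It is steady and on target, so I'm handing in.

```bash
python3 -c "
from plant import sign_off
print(sign_off())"
```

```text
the job is handed in; nothing more can be done
None
```

The job is handed in at about 29 s of the 61 s: the tray is home and flat in the lantern with the candle upright, and the lantern is held steady and level, its front square to the lens at 25 cm to within about 1–2 mm and 0.5° by my measurements; the first pinch on the tray bar closed on air without disturbing anything and was redone.

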